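# Light check in the keep: deck on its pins, stick light in through the hatch

## Robot

A 6-joint arm with a two-finger parallel gripper is mounted at the origin on the work surface. World frame = base frame: x ahead of the robot, y to its left, z up, the work surface at z = 0. Lengths are in m, angles in rad, forces in N, time in s.
With the tool pointing down it reaches from about 0.275 to 1 m from the base axis. Payload 8.4 kg.
Tool frame: the origin (TCP) lies on the centre line of the jaws, within the pads' length; the fingertips stand 17 mm ahead of it and the grasp point (between the pads) lies 2 mm behind it (bot.tcp_to_tips is the y of the fingertips in the tool frame, in m); y points along the fingers, z is the direction in which the jaws open and shut, and the axes are right-handed (so a half turn about y gives the same grasp; the last joint's range is limited). The gripper opens to 85 mm and grips with 20 to 120 N. Pads are 22 mm wide; open, the fingers measure 114 mm over their backs; the gripper's body (76 mm by 85 mm) begins 54 mm behind the grasp point. The pads swing forward as they close: fully open they stand 13 mm farther back than shut.
Start: joints at [-1.276, 0.353, 1.633, -0, 1.155, -0.002], TCP at [0.183, -0.598, 0.248] pointing down, gripper open.
Joint ranges: [-2.63, 2.63], [-0.92, 2.1], [0.06, 2.66], [-1.3, 4.44], [0, 2.69], [-3.02, 3.02]. Speed limits (rad/s): [2.22, 2.22, 2.79, 3.14, 3.14, 3.14].

## Interface

Orientations are given as a unit quaternion [x, y, z, w].
In Python, from workcell import bot, hand, kinematics, get_obs, vision, hand_in gives the robot as it stands. The module is installed in compiled form; this text tells all that it offers. Calls block until the motion is done:
- bot.reach(position, orientation): joint-space move of the TCP to a pose.
- bot.servo_line(position, ori=None, velocity=0.15): straight line of the TCP; ori=None keeps the orientation; velocity is the mean speed in m/s.
- bot.goto_joints(angles): joint-space move.
- hand.move_gripper(opening, strength=None): finger opening in m; strength is the grip in N (None keeps the last); returns when the fingers have stopped.
- bot.dwell(seconds).
- kinematics.solve_ik(position, orientation): joint angles nearest the present ones, or None.
- get_obs(): the state.
- vision.read_camera(name): name is "side" or "top" or "wrist"; returns a dict with "frame" (384x512x3 uint8, red, green, blue), "intrinsics" (3x3 intrinsics, pixels), "view" (4x4, takes a point from world to camera coordinates). Camera axes: x right, y down, z forward; pixel columns grow to the right and rows downward; lengths in m; the calibration is good to about 2 mm. A picture is of the moment at which its call begins. There is no depth.
A pose or a line that the arm cannot do raises bot.IKError and nothing moves.
- hand_in(): hands the job in, once; it reports no verdict.
The state is a dict: "time_s": time; "joint_pos": joint angles; "joint_vel": joint speeds; "joint_efforts": joint torques, N m; "position": TCP position; "orientation": TCP orientation; "wrist_force": force on the tool from outside, world axes, zero at the start; "ft_torque": the same for the moment, N m; "gripper_width": finger opening in m.
Only numpy, scipy, OpenCV 4.12 (cv2) and the standard library are available. Lean on these libraries where they do the work, as an engineer would, in place of code of your own. Each camera call takes 0.05 s, during which the arm holds its last target. There are 200 camera calls.

## Task

Gently lower the tower's deck over the two brass locating pins of the tower held in the bench clamp until it lies flush, without dropping it, and let go of it. Then take the stick light, which is longer than the hatch, tilt it in through the deck's hatch and bring it level just under the deck, lengthwise and centred so that both its ends reach beneath the deck, touching neither deck nor tower; finish while still holding it there, so that the windows can be checked for light leaks. Leave everything else on the shelf where it is.

Things in the scene. Friction and masses are not known exactly. Their poses are not given: they have to be found in the camera images.
- clamp: black steel bench clamp (low vice), fixed, gripping the tower; origin on the shelf under the tower's centre, z up, x across the tower's short side. Jaws reach 100 either side along x, 115 wide (y), up to 62 above the shelf; screw and handle run out along -x to 200 from the centre, 52 high
- tower: grey resin tower storey, fixed in the clamp: 132 (x) by 230 (y) outside, 100 tall, walls 8 thick, hollow, open at the top: inside 116 by 214, 94 deep below the rim; small window openings in the walls. Bosses 23 square fill two inside corners (+x,+y and -x,-y) up to the rim. Origin under its centre, 22 above the shelf
- tower_top (a point): centre of the tower's open top at the height of its rim, 122 above the shelf; z up, y along the tower's long side. The deck is flush when its origin is here, its y axis along this y axis, either way round
- pin_a (a point): foot of a brass locating pin, at rim height, at (+46,+95) from tower_top; pin 6 in diameter, 11 tall, its top 5 tapering to 3 in diameter
- pin_b (a point): foot of the other pin, alike, at (-46,-95) from tower_top
- deck: tower deck: pale cream planked plate 132 (x) by 230 (y) by 6 thick, about 180 g, lying level on two pine strips 12 high; origin at the centre of its underside, z up. Central open hatch 76 (x) by 110 (y). Two through holes 8.5 in diameter at (+46,+95) and (-46,-95) fit the pins; same either way round. A grey parapet 10 thick runs round its edges, its sill's top 12 above the origin
- merlon_a (a point): top of the merlon (raised block of the parapet, 56 long in y, 10 thick in x) in the middle of the deck's +x long side, at (+61, 0, +26) from the deck's origin; rises 20 above the plate, which runs on 18 from its inner face to the hatch; good to grip across its thickness. The corners have merlons of the same height
- merlon_b (a point): top of the like merlon on the deck's -x long side, at (-61, 0, +26)
- strips: the two pine drying strips under the deck, fixed, each 170 (x) by 14 by 12 high, at y = +72 and -72 from the origin, which lies between them on the shelf
- light: rechargeable stick light lying on the shelf: aluminium and white bar 146 long (x) by 16 wide (y) by 16 tall, black end caps, about 70 g; origin at the centre of its underside
- light_mid (a point): centre of the stick light, 8 above its underside; x along its length
- light_a (a point): centre of the stick light's +x end face, 73 from its middle
- light_b (a point): centre of the stick light's -x end face, 73 from its middle
- pawn: white plastic pawn, 34 wide, 60 tall; loose; origin under its centre; not to be disturbed
- bowl: blue glass bowl, 110 across, 50 tall; loose; origin under its centre; not to be disturbed
- hedge: green model hedge strip on a cork base, 36 x 160 x 38 tall; loose; origin under its centre; not to be disturbed
- stand: folded aluminium hobby stand, 110 x 200 x 20 tall; loose; origin under its centre; not to be disturbed
- pot_red: red paint bottle, 26 across, 62 tall; loose; origin under its centre; not to be disturbed
- pot_green: green paint bottle, 26 across, 62 tall; loose; origin under its centre; not to be disturbed
- pot_ochre: yellow paint bottle, 26 across, 62 tall; loose; origin under its centre; not to be disturbed
Things that resemble listed ones, but are neither listed nor needed, are in the scene too. What is meant by the light is not brown or pink, and is the smaller of those in its own colour.

How it is judged:
By the outcome, as a careful person would: the job done as asked, in the order asked, and still so for the second after the job is handed in, while the arm keeps its last pose, push and grip.
It also fails if it takes over 72 s, if anything falls off the work surface, if the arm or the gripper's body presses on something with over 40 N, if the wrist force passes 120 N, or if a joint passes its speed limit or range.

## Working session

There is one attempt and no reset: what is moved stays moved. The work goes in short steps, each a Python script; the robot and the scene stay as the last script left them, time stands still between calls to the robot, and variables do not carry over. Pictures are saved under pics/ and viewed, about 8 in all and at most 12, crops included, and the job is handed in when it is done.

```bash
mkdir -p pics
python3 - <<'E'
from workcell import bot,hand,get_obs,vision
import cv2,numpy as np,pickle
d={}
for n in ("top","side"):
    c=vision.read_camera(n); d[n]=c
    cv2.imwrite(f"pics/{n}0.png",cv2.resize(c["frame"][:,:,::-1],(800,600),interpolation=cv2.INTER_CUBIC))
    print(n,c["intrinsics"].round(1).tolist(),c["view"].round(3).tolist())
pickle.dump(d,open("d0.pkl","wb"))
o=get_obs();print({k:np.round(v,3).tolist() for k,v in o.items()},bot.tcp_to_tips)
E
```

```text
top [[354.8, 0.0, 252.7], [0.0, 354.8, 194.0], [0.0, 0.0, 1.0]] [[-0.006, -1.0, -0.017, 0.076], [-0.993, 0.008, -0.121, 0.534], [0.121, 0.016, -0.992, 1.156], [0.0, 0.0, 0.0, 1.0]]
side [[385.0, 0.0, 252.3], [0.0, 385.0, 191.2], [0.0, 0.0, 1.0]] [[-0.956, -0.292, 0.02, 0.535], [-0.181, 0.535, -0.825, 0.138], [0.231, -0.792, -0.565, 1.245], [0.0, 0.0, 0.0, 1.0]]
{'time_s': 0.1, 'joint_pos': [-1.276, 0.354, 1.634, 0.0, 1.155, -0.002], 'joint_vel': [-0.003, -0.001, -0.001, 0.002, -0.001, -0.001], 'joint_efforts': [-0.001, -60.636, -34.282, -0.0, 0.004, 0.0], 'position': [0.183, -0.597, 0.248], 'orientation': [-0.105, 0.7, -0.699, 0.104], 'wrist_force': [-0.396, -0.829, -0.503], 'ft_torque': [0.009, 0.015, -0.008], 'gripper_width': 0.086} 0.017
```

View pics/top0.png

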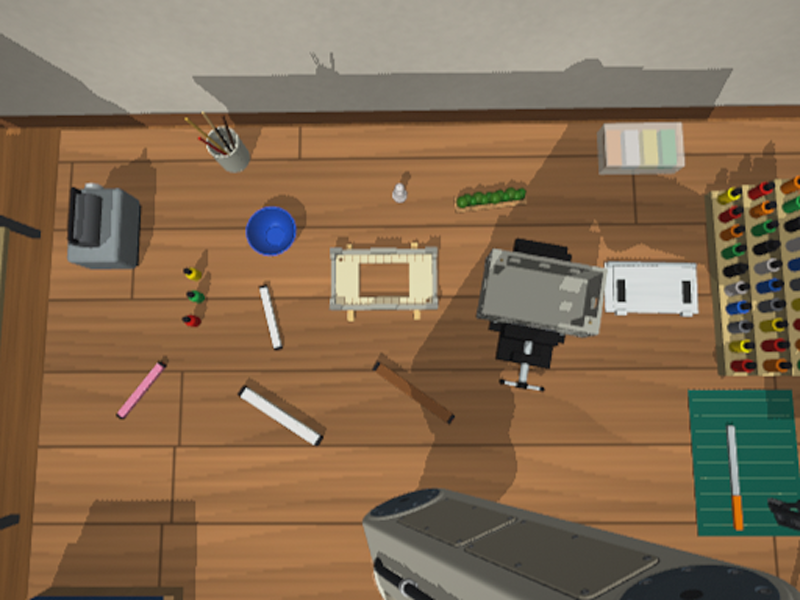

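View pics/side0.png

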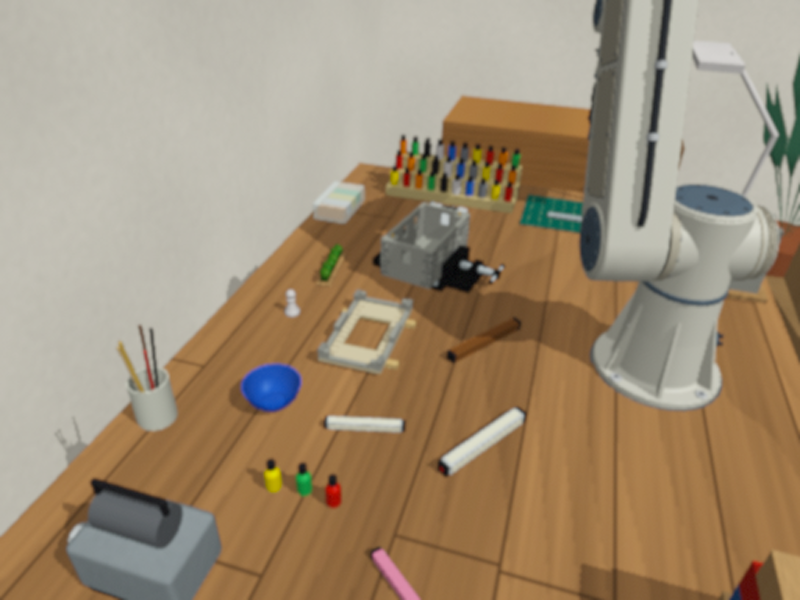

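Candidates for the light, in the top view at 800x600: small white bar (270,317), large white bar (281,415), brown bar (413,392), pink bar (141,390), and a white-orange knife on the mat (735,475). By the description I choose the small white bar at (270,317). The deck is at (384,280) and the tower at (541,291).

```bash
cat > h.py <<'E'
import numpy as np,cv2,pickle
from scipy.spatial.transform import Rotation as R
from workcell import bot,hand,kinematics,get_obs,vision,hand_in
def ray(c,uv,z):
    V=c["view"];uv=np.atleast_2d(np.float64(uv))
    d=np.c_[uv,np.ones(len(uv))]@np.linalg.inv(c["intrinsics"]).T@V[:3,:3]
    o=-V[:3,:3].T@V[:3,3]
    return o+d*((z-o[2])/d[:,2])[:,None]
def proj(c,p):
    q=np.atleast_2d(p)@c["view"][:3,:3].T+c["view"][:3,3]
    q=q@c["intrinsics"].T
    return q[:,:2]/q[:,2:]
def quat(jaw,tilt=0.,flip=0):
    """tool down, jaw axis (z) at angle jaw in the xy plane; tilt about jaw axis"""
    z=np.array([np.cos(jaw),np.sin(jaw),0]);y=np.array([0,0,-1.])
    y=R.from_rotvec(tilt*z).apply(y)
    return R.from_matrix(np.c_[np.cross(y,z),y,z]).as_quat()
def snap(n,name,scale=1.5):
    c=vision.read_camera(n);pickle.dump(c,open(name+".pkl","wb"))
    cv2.imwrite(f"pics/{name}.png",cv2.resize(c["frame"][:,:,::-1],None,fx=scale,fy=scale,interpolation=cv2.INTER_CUBIC));return c
E
python3 - <<'E'
from h import *
d=pickle.load(open("d0.pkl","rb"));s=.64
c=d["top"]
f=lambda p,z:ray(c,np.array(p)*s,z)[:,:2].round(3).tolist()
# deck corners approx (outer), plane z ~ .012+.012
print("deck",f([(331,249),(437,249),(439,309),(331,308)],.03))
print("tower",f([(488,249),(606,265),(600,335),(478,315)],.122))
print("light",f([(264,287),(279,348)],.012),"big",f([(241,388),(321,440)],.015))
cv2.imwrite("pics/crop1.png",cv2.resize(c["frame"][150:285,130:400,::-1],None,fx=2.9,fy=2.9,interpolation=cv2.INTER_CUBIC))
w=vision.read_camera("wrist");o=get_obs()
Rt=R.from_quat(o["orientation"]).as_matrix();V=w["view"]
print("cam in tool",(Rt.T@(-V[:3,:3].T@V[:3,3]-o["position"])).round(3),(V[:3,:3]@Rt).round(3).tolist(),w["intrinsics"].round(0).tolist())
E
```

```text
deck [[0.655, 0.211], [0.653, -0.02], [0.522, -0.022], [0.526, 0.21]]
tower [[0.632, -0.116], [0.597, -0.349], [0.458, -0.33], [0.499, -0.093]]
light [[0.575, 0.361], [0.441, 0.325]] big [[0.356, 0.404], [0.246, 0.231]]
cam in tool [-0.083 -0.125 -0.   ] [[0.0, 0.001, 1.0], [0.945, -0.328, 0.0], [0.328, 0.945, -0.001]] [[331.0, 0.0, 263.0], [0.0, 331.0, 185.0], [0.0, 0.0, 1.0]]
```

View pics/crop1.png

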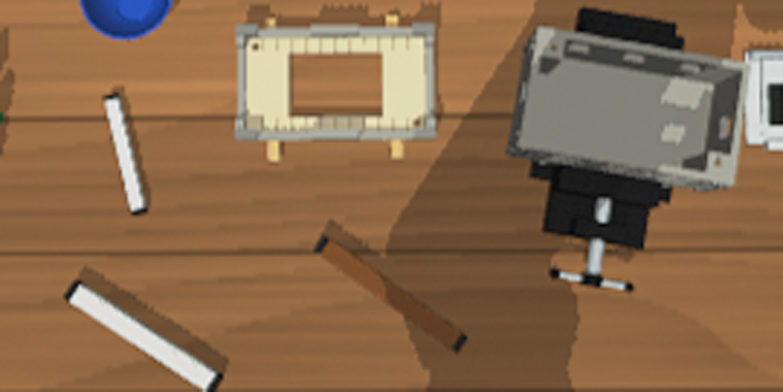

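The crop confirms the choice: the small white bar with black caps lies at (112,97)-(138,212). The deck's holes are at (256,46) and (417,122), and the brass pin_b is at (717,160). Next I take matching close looks at deck and tower from the same relative pose.

Run:
```python
from h import *
t0=get_obs()["time_s"]
yaw=-.15
for name,p,j,hp in (("wt",(.547,-.222),yaw,.128),("wd",(.589,.095),0.,.018)):
    q=quat(j); P=[*p,hp+.2]
    bot.reach(P,q); bot.dwell(.2)
    snap("wrist",name); o=get_obs()
    print(name,o["time_s"]-t0,o["joint_pos"].round(2) if hasattr(o["joint_pos"],'round') else o["joint_pos"],np.round(o["position"],4),P)
a,b=[cv2.imread(f"pics/{n}.png") for n in("wt","wd")]
cv2.imwrite("pics/both.png",np.hstack([a[:,184:584],b[:,184:584]]))
```

```text
wt 2.1667 [-0.39  0.23  1.62 -0.    1.29 -0.24] [ 0.5468 -0.2226  0.3279] [0.547, -0.222, 0.328]
wd 3.6917 [ 0.16  0.34  1.73 -0.    1.08  0.16] [0.5893 0.0941 0.2184] [0.589, 0.095, 0.218]
```

View pics/both.png

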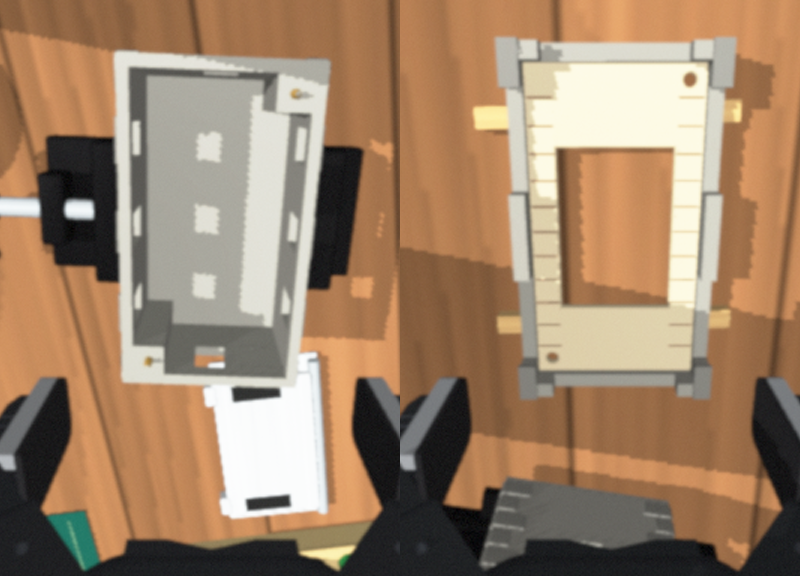

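The left half shows the tower with pins at (295,94) and (150,361). The right half shows the deck with holes at (690,79) and (552,357). Next I get the centroids by colour.

Run:
```python
from h import *
def blob(c,uv,f,r=7):
    u,v=[int(round(x)) for x in uv]
    im=c["frame"][v-r:v+r+1,u-r:u+r+1].astype(int)
    m=f(im).astype(np.uint8)
    n,l,st,ce=cv2.connectedComponentsWithStats(m)
    k=1+np.argmax(st[1:,4]); 
    return ce[k]+[u-r,v-r],st[k].tolist()
cd,ct=[pickle.load(open(n+".pkl","rb")) for n in("wd","wt")]
raw=lambda p:((np.array(p)+[184,0])/1.5)
out={}
for nm,c,pts,z,f in (("deck",cd,[(290,79),(152,357)],.018,lambda i:(i.sum(2)<.72*np.median(i.sum(2)))),
                  ("pins",ct,[(295,94),(150,361)],.128,lambda i:(i[...,0]-i[...,2]>35))):
    P=[]
    for p in pts:
        uv,st=blob(c,raw(p),f); P.append(ray(c,uv,z)[0]); print(nm,uv.round(2),st)
    P=np.array(P);d=P[0]-P[1];L=np.hypot(*d[:2])
    yaw=np.arctan2(d[1],d[0])-np.arctan2(190,92)
    print(P.round(4).tolist(),"L",L.round(4),"expect",np.hypot(.092,.19).round(4),"c",P.mean(0).round(4),"yaw",yaw.round(4))
for c,p in((cd,(290,79)),(ct,(295,94)),(ct,(150,361))):
    u,v=raw(p).astype(int);print(c["frame"][v-5:v+6,u-5:u+9].astype(int)[...,0]-c["frame"][v-5:v+6,u-5:u+9].astype(int)[...,2])
# rim corners of tower/deck edges: eyeballed
print("towerrim",ray(ct,[raw(p) for p in((116,51),(329,62),(296,385),(124,380))],.122).round(4)[:,:2].tolist())
```

```text
deck [315.56  52.61] [3, 3, 8, 9, 57]
deck [223.93 237.93] [4, 5, 7, 5, 30]
[[0.636, 0.194, 0.018], [0.5447, 0.0046, 0.018]] L 0.2102 expect 0.2111 c [0.5904 0.0993 0.018 ] yaw 0.0013
pins [318.71  61.91] [4, 3, 7, 7, 35]
pins [220.66 240.51] [2, 3, 6, 7, 35]
[[0.6095, -0.1393, 0.128], [0.4849, -0.3068, 0.128]] L 0.2088 expect 0.2111 c [ 0.5472 -0.2231  0.128 ] yaw -0.1886
[[25 27 31 39 46 49 47 41 32 29 26 23 23 23]
 [28 36 48 59 58 58 57 54 47 34 27 24 22 22]
 [36 51 63 67 71 71 64 57 57 48 31 25 23 23]
 [47 62 68 79 83 84 77 69 60 54 39 27 24 23]
 [54 65 77 84 87 87 83 76 61 56 43 29 25 23]
 [57 68 82 87 86 87 86 80 65 58 45 29 25 24]
 [59 70 84 84 86 86 85 80 67 59 43 29 25 24]
 [58 70 82 85 87 86 84 78 65 56 38 27 24 23]
 [50 65 77 86 85 86 82 74 64 50 32 25 23 22]
 [39 59 70 77 82 81 76 68 56 41 28 25 23 24]
 [30 46 62 69 71 72 70 57 41 28 26 23 23 23]]
[[  9   9  10  10   9  11  12  11   8   9   9   9   9   9]
 [  9  10  10  14  19  25  26  22  16  11   9   9   9  10]
 [  9  10  18  31  47  57  55  42  29  19  11  10  10   9]
 [ 10  15  32  57  86  92  77  53  38  24  16  14  
[... 457 characters left out ...]
11  10  13  10  11  13]
 [ 11  11  15  17  20  18  14  13  12  13  12  12  11  14]
 [ 12  15  23  32  36  30  23  18  13  13  11  14  14  14]
 [ 14  23  38  56  65  54  36  24  15  13  14  15  13  13]
 [ 15  29  52  79  89  79  55  30  18  12  13  13  12  10]
 [ 17  36  67  96 100  88  61  34  18  12  12  10  12  12]
 [ 21  45  81 103 101  85  56  32  18  13  12  12  12  12]
 [ 23  47  80  96  90  74  47  26  17  15  14  13  14  15]
 [ 20  38  61  65  60  55  36  19  14  12  11  12  12  14]
 [ 16  23  33  32  32  32  25  17  14  11  11  13  11  14]
 [ 13  15  17  16  17  19  16  13  11  11  12  11  12  14]]
towerrim [[0.5056, -0.0991], [0.6333, -0.1249], [0.5918, -0.3473], [0.4632, -0.3234]]
```

Run:
```python
from h import *
c=pickle.load(open("wd.pkl","rb"))
uvs=[]
for u,v in ((315,53),(224,238)):
    r=8;im=c["frame"][v-r:v+r+1,u-r:u+r+1].astype(int)
    if v>200: print(im.sum(2)[:,::1])
    g=im.sum(2);bg=np.percentile(g,75);lo=g.min();w=np.clip((bg*.85-g),0,None)*(g<(bg+lo)/2+0)
    Y,X=np.mgrid[:2*r+1,:2*r+1];m=(np.hypot(X-r,Y-r)<7);w=(w>0)*m
    uvs.append((u-r+(X*w).sum()/w.sum(),v-r+(Y*w).sum()/w.sum()));print(uvs[-1],w.sum())
P=ray(c,uvs,.018);d=P[0]-P[1];C=P.mean(0)
yaw=np.arctan2(d[1],d[0])-np.arctan2(190,92)
print(P.round(4),np.hypot(*d[:2]),C,yaw)
m=C[:2]+.061*np.array([np.cos(yaw),np.sin(yaw)])
q=quat(yaw)
hand.move_gripper(.045,80)
bot.reach([*m,.10],q);bot.servo_line([*m,.0385],velocity=.06);bot.dwell(.3)
o=get_obs();print("tgt",m,"pos",o["position"],o["wrist_force"],o["time_s"])
hand.move_gripper(0.0,80);bot.dwell(.2)
o=get_obs();print("pos",o["position"],o["wrist_force"],o["gripper_width"],o["time_s"])
snap("wrist","grip")
```

```text
(np.float64(315.55384615384617), np.float64(52.53846153846154)) 65
[[500 494 490 496 493 491 495 492 495 492 493 502 495 511 549 581 599]
 [545 544 542 541 548 541 540 548 547 541 544 542 546 558 574 591 599]
 [585 590 584 586 584 586 594 586 588 590 586 590 592 590 598 597 592]
 [586 598 593 592 595 591 586 579 584 587 592 596 597 600 594 595 598]
 [578 596 598 592 584 565 535 525 526 539 557 576 592 592 596 598 597]
 [576 589 587 585 552 498 445 414 414 437 491 533 567 588 597 594 597]
 [579 594 585 562 508 425 362 337 336 349 394 461 534 580 597 597 594]
 [573 590 584 548 467 386 324 317 314 326 341 411 501 571 594 600 596]
 [572 591 583 547 465 375 335 322 322 322 336 398 490 562 591 596 595]
 [561 591 585 553 489 410 360 345 339 342 362 410 500 565 587 596 601]
 [560 596 590 571 521 467 402 376 381 385 414 467 523 580 596 597 595]
 [558 590 592 586 572 522 483 455 445 454 487 523 570 586 594 596 596]
 [561 585 596 593 590 574 550 536 530 531 552 575 586 594 594 600 595]
 [564 595 595 597 594 585 585 579 577 582 586 593 594 598 598 601 599]
 [553 590 592 595 591 594 594 589 588 590 591 591 596 593 594 596 593]
 [524 568 570 566 566 573 565 564 567 565 572 567 568 573 570 571 567]
 [458 488 490 493 486 487 492 495 494 491 496 487 490 490 486 489 496]]
(np.float64(223.86486486486487), np.float64(237.7027027027027)) 37
[[0.636  0.194  0.018 ]
 [0.5446 0.0049 0.018 ]] 0.21003980982283768 [0.59032214 0.09947372 0.018     ] 0.0006134477162638152
tgt [0.65132213 0.09951114] pos [0.65146816 0.09952598 0.03878087] [ 0.62861936 -0.15395802 -0.04472198] 6.3833
pos [0.65157839 0.09956275 0.03884275] [-0.04232826 -0.33635121  5.16247655] 0.00828007257114934 7.0
```

View pics/grip.png

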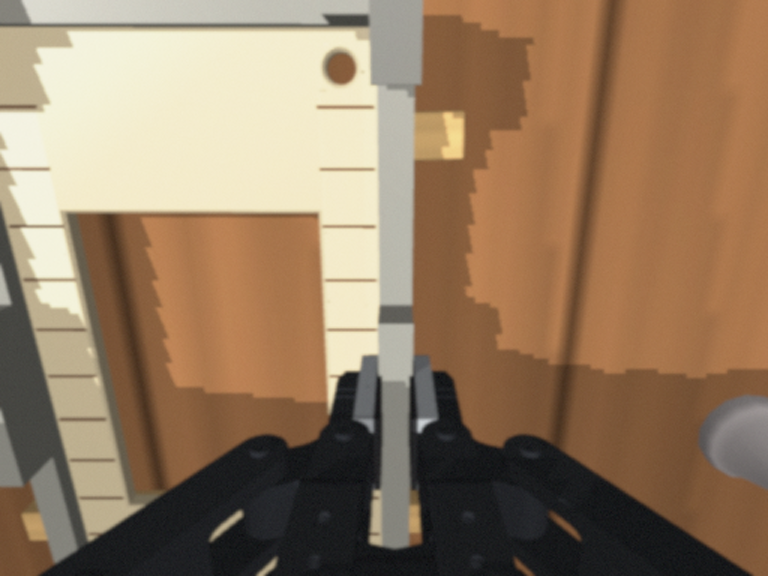

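The picture shows the merlon centred between the pads and hole a at (340,66). I lift, measure the hole relative to the TCP, and carry the deck over the tower.

```bash
cat >> h.py <<'E'
def holeuv(c,uv,r=14):
    u,v=map(int,uv);im=c["frame"][v-r:v+r+1,u-r:u+r+1].astype(int).sum(2)
    bg=np.percentile(im,70);m=(im<(bg+np.percentile(im,3))/2).astype(np.uint8)
    n,l,st,ce=cv2.connectedComponentsWithStats(m)
    k=l[r-2:r+3,r-2:r+3].max()
    return ce[k]+[u-r,v-r],st[k].tolist()
E
python3 - <<'E'
from h import *
def rel(c,uv,dz):
    o=get_obs();p=np.array(o["position"]);Rt=R.from_quat(o["orientation"])
    X=ray(c,uv,p[2]-dz)[0];return Rt.inv().apply(X-p)  # tool coords
c=pickle.load(open("grip.pkl","rb"))
uv,st=holeuv(c,(227,44));print(uv,st,rel(c,uv,.0388-.018).round(4),"expect x=-.095, z=-.015")
o=get_obs();p=np.array(o["position"])
bot.servo_line([p[0],p[1],.06],velocity=.04);bot.dwell(.3)
print(np.round(get_obs()["wrist_force"],2),np.round(get_obs()["ft_torque"],3))
bot.servo_line([p[0],p[1],.215],velocity=.12)
yaw=-.1875;C=np.array([.5475,-.2232]);m=C+.061*np.array([np.cos(yaw),np.sin(yaw)])
bot.servo_line([*m,.215],quat(yaw),velocity=.15);bot.dwell(.4)
c=snap("wrist","carry");o=get_obs()
print(o["position"],m,o["gripper_width"],o["time_s"])
uv,st=holeuv(c,(227,44));print(uv,st,rel(c,uv,.0388-.018).round(4))
s=snap("side","side1")
E
```

```text
[225.98694517  44.47258486] [3, 4, 21, 22, 383] [-0.0945  0.0208 -0.0164] expect x=-.095, z=-.015
[-0.12  0.17 -0.77] [-0.037 -0.172 -0.034]
[ 0.60743768 -0.23453235  0.21499997] [ 0.60743087 -0.2345706 ] 0.007411745861021271 12.3333
[225.94623656  44.46774194] [3, 4, 21, 22, 372] [-0.0942  0.0208 -0.0164]
```

View pics/carry.png

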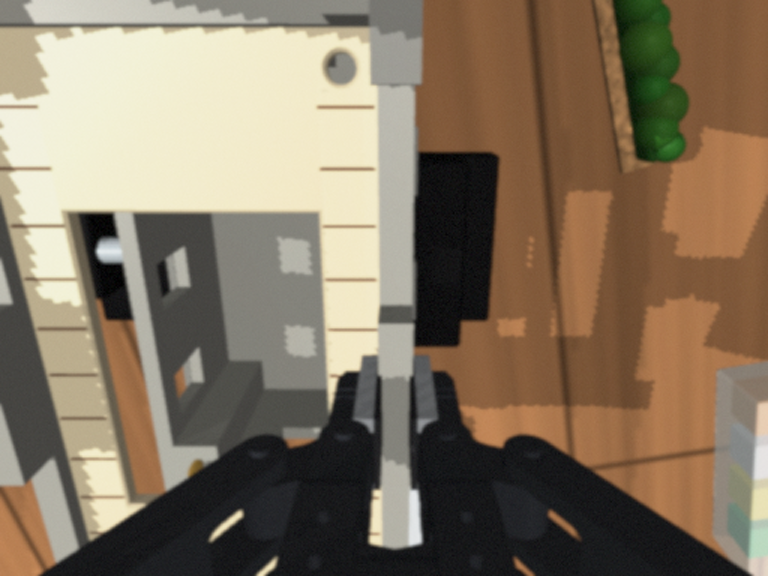

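The deck is held level, and the hedge and clamp are clear. Pin b shows through the hatch at (197,467). I lower until the pin tip is just under hole a and look through the hole.

Run:
```python
from h import *
o=get_obs();p=np.array(o["position"])
bot.servo_line([p[0],p[1],.164],velocity=.06);bot.dwell(.4)
c=vision.read_camera("wrist");pickle.dump(c,open("low.pkl","wb"));o=get_obs();print(o["position"],np.round(o["wrist_force"],2),o["time_s"])
for n,c2 in(("low",c),("wd",pickle.load(open("wd.pkl","rb")))):
    V=c2["view"]; print(n,(V[:3,:3]@[0,0,-1]).round(4),c2["intrinsics"][0,2])
Rt=R.from_quat(o["orientation"]).as_matrix();V=c["view"]
print("cam in tool",(Rt.T@(-V[:3,:3].T@V[:3,3]-o["position"])).round(4),(V[:3,:3]@Rt).round(4).tolist())
a=cv2.resize(c["frame"][20:70,200:260,::-1],None,fx=8,fy=8,interpolation=cv2.INTER_CUBIC)
b=cv2.resize(c["frame"][200:384,30:230,::-1],None,fx=2,fy=2.1739,interpolation=cv2.INTER_CUBIC)[:400]
cv2.imwrite("pics/low.png",np.hstack([a[:386],b[:386]])[:, :800])
uv,st=holeuv(c,(227,44));print(uv,st)
```

```text
[ 0.6074662  -0.23456217  0.16413371] [ 0.32  0.13 -1.8 ] 13.8333
low [ 9.00e-04 -3.27e-01  9.45e-01] 263.2387958830395
wd [ 3.000e-04 -3.267e-01  9.451e-01] 263.2387958830395
cam in tool [-0.0841 -0.1252 -0.001 ] [[0.0002, 0.001, 1.0], [0.9451, -0.3269, 0.0002], [0.3269, 0.9451, -0.0011]]
[226.19587629  44.52061856] [3, 4, 22, 22, 388]
```

View pics/low.png

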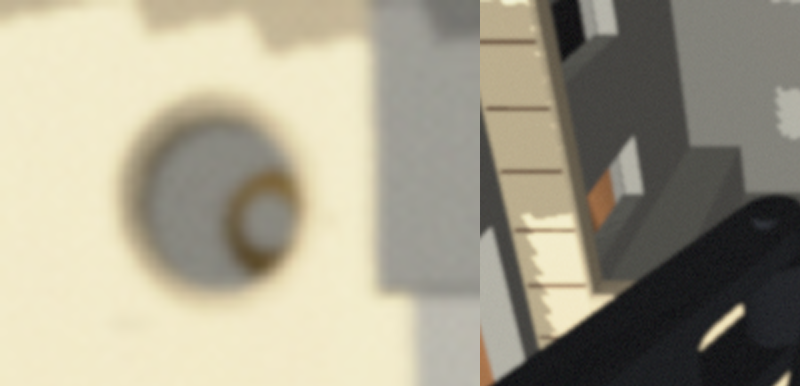

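Through the hole the pin tip shows at (266,218) in the crop against the hole's centre at (214,200). I compute the offset, correct it, and lower while watching the force.

Run:
```python
from h import *
c=pickle.load(open("low.pkl","rb"))
o=get_obs();p=np.array(o["position"]);q=o["orientation"]
H=ray(c,(226.2,44.5),p[2]-.0208)[0];Pn=ray(c,(232.8,46.8),.133)[0]
d=(Pn-H)[:2];print("corr",d.round(4), "tool",R.from_quat(q).inv().apply([*d,0]).round(4))
# corrected pin-derived vs far-measured
bot.servo_line([p[0]+d[0],p[1]+d[1],p[2]],velocity=.02);bot.dwell(.3)
c=vision.read_camera("wrist");pickle.dump(c,open("low2.pkl","wb"));o=get_obs();print(o["position"],o["time_s"],np.round(o["wrist_force"],2))
a=cv2.resize(c["frame"][20:70,200:260,::-1],None,fx=6,fy=6,interpolation=cv2.INTER_CUBIC)
cv2.imwrite("pics/low2.png",a)
h=proj(c,[0,0,0])
# where pin tip should be seen if aligned
p=np.array(o["position"]);H=ray(c,(226.2,44.5),p[2]-.0208)[0];H[2]=.133;print("aligned pin uv",proj(c,H))
```

```text
corr [ 0.0017 -0.0005] tool [0.0002 0.     0.0018]
[ 0.60912628 -0.23506928  0.16409995] 14.4333 [ 0.73  0.78 -1.65]
aligned pin uv [[228.72439412  46.27939997]]
```

View pics/low2.png

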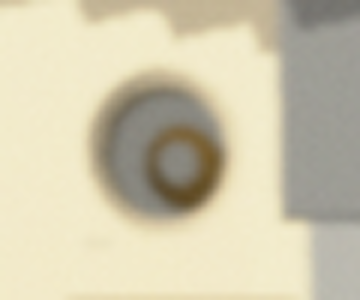

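The pin tip is at (182,160), about 1.2 px (0.5 mm) from aligned. I nudge the remainder and lower in steps.

Run:
```python
from h import *
o=get_obs();p=np.array(o["position"])
p[:2]+=.0004*np.array([np.cos(-.1875),np.sin(-.1875)])
f0=np.array(o["wrist_force"]);print(f0.round(2))
for z in (.160,.157,.155,.153,.1515,.1505,.1498,.1492,.1488,.1484,.148):
    bot.servo_line([p[0],p[1],z],velocity=.02);bot.dwell(.08)
    o=get_obs();f=np.array(o["wrist_force"])-f0;print(z,np.round(o["position"],4),f.round(1),np.round(o["ft_torque"],2))
    if np.abs(f).max()>6: break
print(o["time_s"])
c=vision.read_camera("wrist");s=vision.read_camera("side")
a=cv2.resize(c["frame"][:300,20:420,::-1],(400,300));u=(proj(s,[.547,-.223,.13])[0]).astype(int)
b=cv2.resize(s["frame"][u[1]-40:u[1]+50,u[0]-60:u[0]+60,::-1],(400,300),interpolation=cv2.INTER_CUBIC)
cv2.imwrite("pics/seat.png",np.hstack([a,b]))
```

```text
[ 0.73  0.78 -1.65]
0.16 [ 0.6095 -0.2351  0.1599] [-0.8 -1.2 -0.6] [ 0.02 -0.1  -0.  ]
0.157 [ 0.6095 -0.2351  0.157 ] [-0.6 -0.7  0. ] [ 0.02 -0.08  0.03]
0.155 [ 0.6095 -0.2351  0.1549] [-1.5 -0.6 -0.2] [ 0.02 -0.14  0.02]
0.153 [ 0.6095 -0.2351  0.1529] [-1.  -0.7  0.3] [-0.09 -0.08 -0.01]
0.1515 [ 0.6095 -0.2351  0.1515] [-1.1 -1.7  0.5] [ 0.02 -0.11 -0.02]
0.1505 [ 0.6095 -0.2352  0.1505] [-0.8 -1.1 -0.8] [-0.04 -0.13 -0.01]
0.1498 [ 0.6095 -0.2351  0.1498] [-1.4 -0.9 -0.2] [-0.02 -0.07 -0.02]
0.1492 [ 0.6095 -0.2351  0.1492] [-0.6 -0.3  0.1] [-0.01 -0.07  0.  ]
0.1488 [ 0.6096 -0.2352  0.1489] [-0.7 -0.8  1. ] [ 0.01 -0.01  0.05]
0.1484 [ 0.6096 -0.2351  0.1488] [-2.3 -0.1  7.8] [0.18 0.37 0.01]
17.925
```

View pics/seat.png

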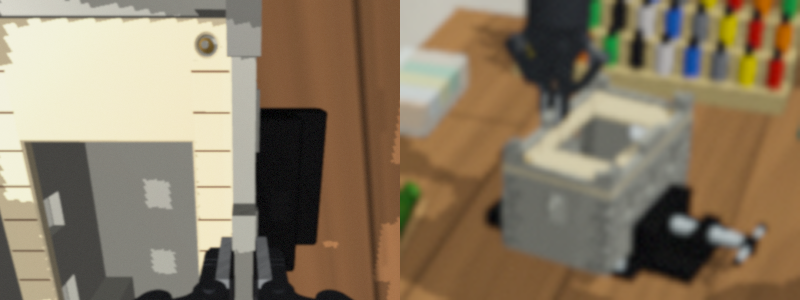

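Contact came exactly at the flush height. The pin shows inside the hole at (205,43), and the side view shows the deck lying on the rim. I release and go to look at the light.

Run:
```python
from h import *
o=get_obs();p=np.array(o["position"])
bot.servo_line([p[0],p[1],.1488],velocity=.02);bot.dwell(.1)
hand.move_gripper(.03,30);bot.dwell(.1)
bot.servo_line([p[0],p[1],.25],velocity=.12)
o=get_obs();print(o["time_s"])
# look at tower again from the early matched pose for the seated deck
bot.reach([.5497,-.2237,.33],quat(-.1875));bot.dwell(.15);snap("wrist","seated")
hand.move_gripper(.05)
bot.reach([.508,.343,.22],quat(.2625-np.pi/2));bot.dwell(.2)
c=snap("wrist","light");o=get_obs();print(o["time_s"],np.round(o["joint_pos"],2),np.round(o["position"],4))
im=c["frame"].astype(int);m=((im.min(2)>150)&(im.max(2)-im.min(2)<45)).astype(np.uint8)
n,l,st,ce=cv2.connectedComponentsWithStats(m);
u=proj(c,[.508,.343,.016])[0];print("exp",u)
for k in range(1,n):
    if st[k,4]>300: print(st[k],ce[k].round(1),cv2.minAreaRect(np.argwhere(l==k)[:,::-1].astype(np.float32)))
A=cv2.imread("pics/seated.png")[:,184:584];B=cv2.imread("pics/light.png")[:,184:584]
cv2.imwrite("pics/rel.png",np.hstack([A,B]))
```

```text
19.8083
23.1583 [ 0.59  0.36  1.69 -0.    1.09  1.9 ] [0.5083 0.3426 0.2201]
exp [263.03573424 157.09861225]
[ 251   85   18  130 2224] [259.4 147.8] ((259.5, 149.49996948242188), (16.999996185302734, 128.99996948242188), 0.0)
[ 204  291   86   74 1809] [243.2 329.8] ((243.98239135742188, 330.2705993652344), (104.4520263671875, 19.957603454589844), 40.60129928588867)
```

View pics/rel.png

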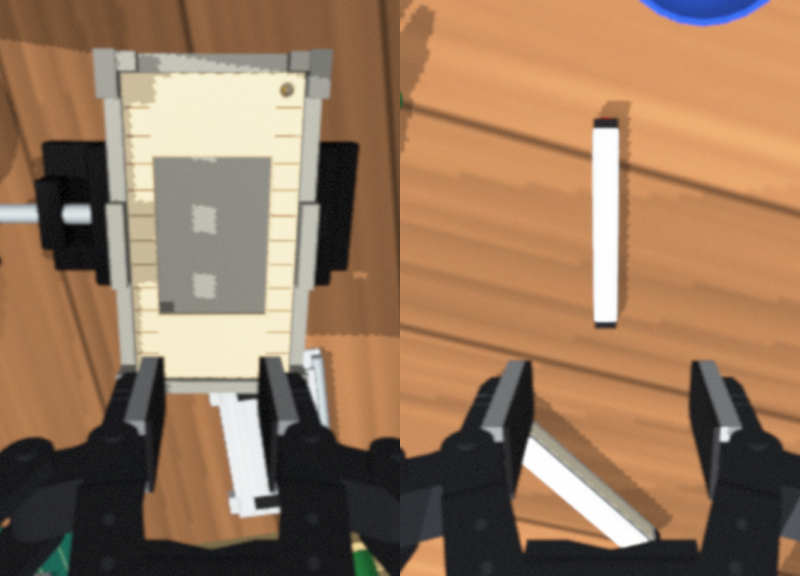

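On the left the deck is seated and free, with the pin in its hole at (287,89). On the right the light's ends are at (606,119) and (605,328). I compute its pose, grip it, lift it, and check IK for the whole insertion path.

```bash
cat >> h.py <<'E'
YAW=-.1875;CT=np.array([.5497,-.2237,.122]);OFF=.0125
def wp(y,z,deg,x=0.,dy=0.):
    """tool pose for light centre (y,z) in tower_top frame (m), tilt deg"""
    t=np.radians(deg);n=np.array([0,-np.sin(t),np.cos(t)]);u=np.array([0,np.cos(t),np.sin(t)])
    P=np.array([x,y,z])+OFF*n+dy*u
    return CT+R.from_euler("z",YAW).apply(P),quat(YAW,t)
T=22;_t=np.radians(T)
def on(s): return (s*np.cos(_t),.003+s*np.sin(_t),T)
PATH=[on(.15),on(.12),on(-.0255),(-.0235,-.013,11),(-.0235,-.020,0),(0,-.020,0),(0,-.0145,0)]
E
python3 - <<'E'
from h import *
c=pickle.load(open("light.pkl","rb"))
E=ray(c,[(259.8,79.2),(259.1,218.3)],.016);d=E[0]-E[1];a=np.arctan2(d[1],d[0]);C=E.mean(0)
print(E.round(4),"L",np.linalg.norm(d),"c",C,a)
for w in PATH: 
    j=kinematics.solve_ik(*wp(*w)); print(w,None if j is None else np.round(j,2))
jaw=a-np.pi/2;q=quat(jaw);C[:2]+=.0015*np.array([np.cos(jaw),np.sin(jaw)])
bot.reach([C[0],C[1],.08],q);bot.servo_line([C[0],C[1],.0205],velocity=.06);bot.dwell(.2)
o=get_obs();print(np.round(o["position"],4),np.round(o["wrist_force"],1))
hand.move_gripper(0,50);bot.dwell(.2)
o=get_obs();print(np.round(o["position"],4),np.round(o["wrist_force"],1),o["gripper_width"])
bot.servo_line([C[0],C[1],.26],velocity=.12);bot.dwell(.1)
snap("wrist","held");o=get_obs();print(o["gripper_width"],o["time_s"])
E
```

```text
[[0.5804 0.3656 0.016 ]
 [0.4407 0.3294 0.016 ]] L 0.14437454679140652 c [0.51055885 0.34749012 0.016     ] 0.2529172235768761
(np.float64(0.13907757818501812), np.float64(0.059190989012386806), 22) [-0.37  0.39  1.78  0.43  1.09 -0.4 ]
(np.float64(0.11126206254801449), np.float64(0.047952791209909446), 22) [-0.41  0.41  1.77  0.42  1.09 -0.45]
(np.float64(-0.02364318829145308), np.float64(-0.0065524681321057566), 22) [-0.62  0.54  1.71  0.39  1.1  -0.65]
(-0.0235, -0.013, 11) [-0.53  0.49  1.76  0.22  0.97 -0.47]
(-0.0235, -0.02, 0) [-0.43  0.47  1.8  -0.    0.88 -0.24]
(0, -0.02, 0) [-0.39  0.46  1.81 -0.    0.87 -0.2 ]
(0, -0.0145, 0) [-0.39  0.45  1.81 -0.    0.88 -0.2 ]
[0.5111 0.3462 0.0209] [-0.7  0.2  0.4]
[0.5111 0.3462 0.0208] [-1.4 -0.2  5.7] 0.014367883171081165
0.01476295015211759 28.025
```

View pics/held.png

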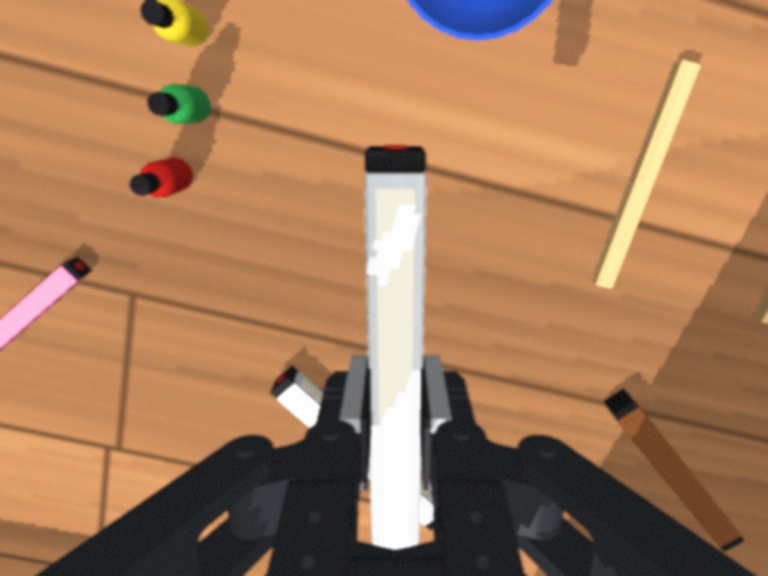

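The light is held squarely, with its far end at (395,148). Next I compute the lengthwise offset and tilt it in, checking the force at each waypoint.

Run:
```python
from h import *
c=pickle.load(open("held.pkl","rb"));o=get_obs();p=np.array(o["position"]);Rt=R.from_quat(o["orientation"])
e=Rt.inv().apply(ray(c,[(263.3,98.)],p[2]-.0045)[0]-p);print("end in tool",e.round(4))
dy=float(np.clip(e[0]+.073-.0006,-.008,.008));print("dy",dy);open("dy","w").write(str(dy))
P,q=wp(*PATH[0],dy=dy)
bot.reach([P[0],P[1],.28],q);bot.dwell(.2)
bot.servo_line(P,q,velocity=.1);bot.dwell(.2)
o=get_obs();f0=np.array(o["wrist_force"]);print(o["time_s"],f0.round(1))
w=[PATH[1]]+[on(s) for s in(.085,.05)]
for k in w:
    bot.servo_line(*wp(*k,dy=dy),velocity=.06);o=get_obs();f=np.array(o["wrist_force"])-f0;print(np.round(k,3),f.round(1))
    if np.abs(f).max()>5:break
bot.dwell(.2)
s=vision.read_camera("side");t=vision.read_camera("wrist")
u=(proj(s,[.56,-.2,.15])[0]).astype(int)
b=cv2.resize(s["frame"][u[1]-50:u[1]+40,u[0]-50:u[0]+70,::-1],(400,300),interpolation=cv2.INTER_CUBIC)
cv2.imwrite("pics/ins.png",np.hstack([cv2.resize(t["frame"][:,:,::-1],(400,300)),b]));print(get_obs()["time_s"],get_obs()["gripper_width"])
```

```text
end in tool [-0.0734  0.0045 -0.0002]
dy -0.0009825073691432616
31.3833 [-0.6  0.6  0.1]
[ 0.111  0.048 22.   ] [ 0.4 -0.5  0. ]
[ 0.079  0.035 22.   ] [-0.  -0.6 -0.9]
[4.6e-02 2.2e-02 2.2e+01] [ 1.2  0.4 -1. ]
33.8 0.014499966085692357
```

View pics/ins.png

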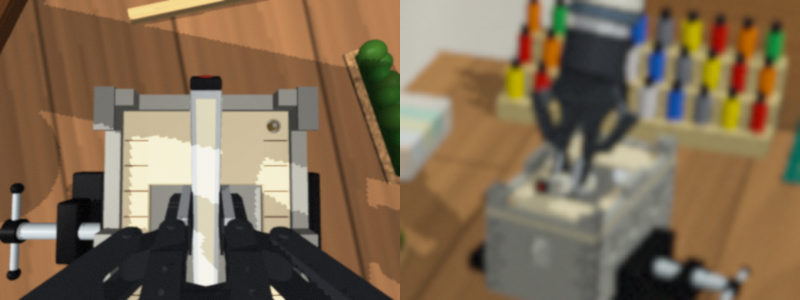

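The light enters the hatch centred and clear of both sides (light at column 206, hatch 149-262). All 12 pictures are now used, so I continue with the planned path and numeric checks.

Run:
```python
from h import *
dy=float(open("dy").read());o=get_obs();f0=np.array(o["wrist_force"])
w=[on(.02),on(-.01)]+PATH[2:4]+[(-.0235,-.0165,5)]+PATH[4:]
for k in w:
    bot.servo_line(*wp(*k,dy=dy),velocity=.05);bot.dwell(.1);o=get_obs();f=np.array(o["wrist_force"])-f0
    print(np.round(k,4),f.round(1),np.round(o["ft_torque"],2),round(o["gripper_width"],4),round(o["time_s"],1))
    if np.abs(f).max()>6:print("STOP");break
bot.dwell(.4);o=get_obs()
P,q=wp(*PATH[-1],dy=dy);print((np.array(o["position"])-P).round(4),np.round(o["wrist_force"],1))
t=snap("wrist","fin");snap("top","fint")
# deck check: hole a pixel -> expected; hatch edge and light visible
H=CT+R.from_euler("z",YAW).apply([.046,.095,.006]);u=proj(t,H)[0];print("hole exp",u)
g=t["frame"].astype(int)
v0,u0=int(u[1]),int(u[0]);print(holeuv(t,(u0,v0),16) if v0>16 else "hole out of view")
# column profile along light centre line: brightness by row (light body -> deck edge)
top=CT+R.from_euler("z",YAW).apply([0,.055,.0]);pe=proj(t,top)[0]
pl=proj(t,CT+R.from_euler("z",YAW).apply([[0,.055,-.0065],[-.008,.04,-.0065],[.008,.04,-.0065]]))
print("hatch edge uv",pe,"light uv",pl)
r=int(pl[1][1]);print("row",r,g[r,int(pe[0])-40:int(pe[0])+41:2].sum(1).tolist())
print("col",g[int(pe[1])-25:int(pe[1])+26,int(pe[0])].tolist())
```

```text
[1.85e-02 1.05e-02 2.20e+01] [-0.2 -0.  -0.4] [-0.22  0.06 -0.  ] 0.0147 34.6
[-9.3e-03 -7.0e-04  2.2e+01] [-0.4 -0.5 -0.3] [-0.23  0.04 -0.02] 0.0143 35.5
[-2.36e-02 -6.60e-03  2.20e+01] [ 0.1  0.  -1.2] [-0.2   0.01 -0.01] 0.0145 36.1
[-0.0235 -0.013  11.    ] [-0.  -0.5 -0. ] [-0.16  0.05  0.03] 0.0146 36.5
[-0.0235 -0.0165  5.    ] [ 0.5 -0.6 -0.6] [-0.08 -0.   -0.05] 0.0148 36.9
[-0.0235 -0.02    0.    ] [-0.4 -0.6 -0.8] [ 0.03  0.02 -0.03] 0.0146 37.2
[ 0.   -0.02  0.  ] [-0.1  0.  -0.8] [ 0.03  0.05 -0.03] 0.0143 37.9
[ 0.     -0.0145  0.    ] [-0.2  1.1 -0.4] [ 0.02 -0.01  0.07] 0.0143 38.3
[-0.      0.     -0.0001] [ 0.   0.7 -1. ]
hole exp [409.80705658  31.74417811]
(array([403.69772257,  34.73913043]), [0, 5, 24, 28, 483])
hatch edge uv [266.47823959 149.34151106] light uv [[266.34664675 145.68105053]
 [246.83584584 181.49382204]
 [285.64922258 181.50225752]]
row 181 [343, 341, 340, 338, 344, 341, 342, 343, 360, 499, 618, 634, 635, 667, 671, 672, 674, 672, 671, 674, 673, 673, 670, 673, 668, 650, 649, 608, 439, 366, 349, 356, 352, 349, 350, 344, 352, 337, 353, 352, 348]
co
[... 169 characters left out ...]
8], [227, 215, 176], [227, 214, 177], [227, 214, 177], [227, 215, 178], [227, 215, 177], [226, 215, 177], [227, 215, 178], [227, 214, 177], [226, 214, 177], [226, 215, 177], [226, 214, 176], [227, 215, 178], [227, 215, 178], [227, 214, 177], [227, 215, 177], [227, 215, 177], [227, 215, 177], [226, 214, 175], [222, 207, 170], [206, 190, 158], [197, 185, 158], [208, 201, 184], [222, 219, 212], [227, 225, 221], [227, 225, 221], [226, 224, 221], [227, 225, 222], [227, 226, 222], [228, 225, 223], [227, 225, 222], [227, 225, 222], [226, 224, 221], [226, 225, 220], [228, 225, 222], [227, 225, 222], [227, 224, 221], [226, 224, 220], [226, 225, 221], [227, 224, 222], [226, 225, 221], [226, 225, 222]]
```

Run:
```python
from h import *
o=get_obs();print(o["time_s"],np.round(o["wrist_force"],1),o["gripper_width"]);hand_in()
```

```text
38.7833 [-0.2  0.2 -0.5] 0.014630849682703768
the job is handed in; nothing more can be done
```

The deck is seated flush on the two pins and released. The stick light is held level under it, and the job was handed in at 38.8 s.

- **Deck:** I gripped it by merlon_a, lined up hole a by looking through it at pin a, and lowered it in small steps. Contact came only at the flush height, and the force rose to about 8 N. After release, the close picture showed the deck lying on the rim with pin a inside its hole. I did not see pin b in its hole.
- **Light:** I tilted it in at 22° and levelled it. It is now gripped at its middle with its top about 6.5 mm below the deck.
- **Last checks:** The wrist force stayed around 1 N throughout, so nothing showed contact. The last wrist image showed the bar passing beneath the hatch edge on the +y side.
- **Not confirmed:** The light's other end could not be seen, so its centring rests on measured offsets, good to about 2 mm against an 18 mm overhang at each end.
- **Failed or disagreed:** The final automatic check of hole a's position was unusable because its mask was clipped. The hatch edge also appeared about 5 px (roughly 2 mm) from where I predicted it. I put this down to camera calibration and did not check it further.
- **Other things on the shelf:** I saw nothing else moved, but took no closing picture of the whole shelf to confirm it.

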